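# Mark a blank through a guide with a spring punch

## Task

Take the spring punch out of its block stand, lower its point gently through the guide hole of the marking jig onto the blank, and press it straight down with a steady 14 newtons or so (10 to 18) for one second, never hard enough to force it and without wedging it sideways in the hole. Then lift it straight out without letting the point slide, and hang it upright in its stand again, collar down on the block; set the point on nothing but the blank and leave the other things on the bench alone.

Things in the scene. Friction and masses are not known exactly. Their poses are not given: they have to be found in the camera images.
- punch: Spring-loaded marking punch of steel, about 0.28 kg, hanging upright in the stand. Origin: centre of the underside of its round collar; z points up along the punch. Collar 34 mm diameter, 6 mm thick (z 0 to 6 mm). Above it the grip, a dark ringed barrel 22 mm in diameter from z 6 to 62 mm (grip it there, just above the collar, which takes the push). Below the collar a nose 16 mm in diameter, 12 mm long, out of which the spring-loaded spindle stands.
- punch_tip: The punch's spindle, 10 mm in diameter, with a 7 mm long conical point of 3 mm end diameter. Same origin and axes as the punch when the spring is out. Pushed up, it slides into the punch by up to 12 mm against a spring of 3 N preload and 4 N per mm (10 N at 1.8 mm, 14 N at 2.8 mm, 18 N at 3.8 mm).
- punch_point (a point): The end of the punch's point, on the axis, 70 mm below the collar's underside when the spring is out.
- punch_stand: Fixed square aluminium block 56 x 56 mm on a 76 x 76 x 6 mm dark steel foot, 80 mm tall in all, with an upright hole 20 mm in diameter (2 mm chamfer) 74 mm deep in its middle, in which the punch hangs by its collar. Origin: centre of its underside, z up.
- stand_mouth (a point): Centre of the stand's hole at the level of its top face, 80 mm above the bench.
- jig_base: Fixed marking jig: dark steel base 110 x 90 x 12 mm (origin: centre of its underside, z up) carrying the blank, an aluminium strip 84 x 52 mm, on a steel packing block. The packing differs from job to job: the blank's upper face lies anywhere from 22 to 46 mm above the bench (20 to 44 mm below the guide's top face) and is not measured, so feel for it. The base, the packing and the blank are rigid.
- guide: Fixed steel bridge over the blank, standing on the jig base (same origin and axes as the base): 44 x 90 mm, 18 mm thick, upper face 66 mm above the bench, lower face at 48 mm, with an upright guide hole 12 mm in diameter with a 2 mm chamfer in the middle; two small screw heads stand 4 mm up, 36 mm to either side of the hole along y.
- guide_mouth (a point): Centre of the guide hole at the level of the bridge's upper face.
- bearing: Bystander: ball bearing 62 mm in diameter, 18 mm high, lying flat. Origin: centre of its underside.
- black_bush: Bystander: black steel bush 36 mm in diameter, 36 mm high. Origin: centre of its underside.
- hex_bolt: Bystander: bolt 52 mm long, lying. Origin: underside.
- spanner: Bystander: ring spanner 194 mm long, 9 mm high, lying flat. Origin: underside.
- paint_marker: Bystander: marker pen 131 mm long, lying. Origin: underside.
- slip_pliers: Bystander: pliers 156 mm long, lying. Origin: underside.
There are look-alikes about, which are no part of the job. What is shaped like the jig_base but pink or red is not meant. What is shaped like the punch but purple is not meant.

How it is judged:
On the way, in this order (a step that is already met when the one before it is completed fails the run):
1. the punch is lifted out of the stand (z of punch_point in the frame of stand_mouth above 0.005 m and contact force between punch and punch_stand below 0.5 N), for 0.1 s.
2. the point is pressed on the blank through the guide hole with 9 to 19 N, square within 0.07 rad, for 0.8 s (contact force between punch_tip and jig_base between 9 and 19 N and horizontal distance between punch_point and guide_mouth below 0.004 m and z of punch_point in the frame of guide_mouth below -0.017 m and angle between punch's own z axis and vertical below 0.07 rad), for 0.8 s.
3. the punch is lifted clear out of the guide hole (z of punch_point in the frame of guide_mouth above 0.005 m and contact force between punch and guide below 0.5 N), for 0.1 s.
At the end, for the whole second after the job is handed in: The punch hangs upright (within 0.1 rad) in the stand, its collar within 4 mm of the top of the block and its point within 12 mm of the hole's axis, released and at rest, after the blank was marked (horizontal distance between punch_point and stand_mouth below 0.012 m and z of punch in the frame of stand_mouth between -0.004 and 0.004 m and angle between punch's own z axis and vertical below 0.1 rad and linear speed of punch below 0.01 m/s and contact force between punch and the fingers below 0.1 N); the robot touches nothing.
It fails at once if the point is pressed on the blank with more than 24 N (contact force between punch_tip and jig_base above 24 N).
It fails at once if the punch is wedged or pushed against the guide with more than 20 N (contact force between punch and guide above 20 N).
It fails at once if while bearing on the blank with more than 5 N, the point slides or slams (moves faster than 30 mm/s) or the punch leans more than 0.1 rad (contact force between punch_tip and jig_base above 5 N and (linear speed of punch_tip above 0.03 m/s or angle between punch's own z axis and vertical above 0.1 rad)).
It fails at once if the point is pressed with more than 12 N on anything away from the guide hole (contact force between punch_tip and anything else above 12 N and horizontal distance between punch_point and guide_mouth above 0.012 m).
It fails at once if a bystander is pushed more than 20 mm (distance of any of bearing, black_bush, hex_bolt, spanner, paint_marker, slip_pliers from where it was at the start of the episode above 0.02 m).
It also fails if it takes over 72 s, if anything falls off the work surface, if the arm or the gripper's body presses on something with over 40 N, if the wrist force passes 120 N, or if a joint passes its speed limit or range.

## Robot

A 6-joint arm with a two-finger parallel gripper is mounted at the origin on a cart in front of the work surface, level with it; the furniture and walls round the work are solid. World frame = base frame: x ahead of the robot, y to its left, z up, the work surface at z = 0. Lengths are in m, angles in rad, forces in N, time in s.
With the tool pointing down it reaches from about 0.325 to 0.9 m from the base axis. Payload 6.1 kg.
Tool frame: the origin (TCP) lies midway between the tips of the shut fingers; the grasp point (between the pads) lies r.grip_depth behind it (r.grip_depth is the distance from the TCP to the grasp point, in m); z points along the fingers, y is the line along which they close (so a half turn about z gives the same grasp; the last joint's range is limited). The gripper opens to 87 mm and grips with 3 to 60 N. Pads are 19 mm wide; open, the fingers measure 117 mm over their backs; the gripper's body (75 mm by 190 mm) begins 51 mm behind the grasp point.
Start: joints at [-1.357, 0.22, 1.526, -0, 1.395, -0.126], TCP at [0.208, -0.589, 0.223] pointing down, gripper open.
Joint ranges: [-2.98, 2.98], [-0.91, 2.08], [0.09, 2.57], [-1.24, 4.39], [0.2, 2.65], [-2.68, 2.68]. Speed limits (rad/s): [2.57, 2.57, 3.01, 3.14, 3.14, 3.14].

## Interface

Orientations are given as a unit quaternion [x, y, z, w].
In Python, from workcell import r, grip, observe, eyes, nets gives the robot as it stands. Calls block until the motion is done:
- r.move_pose(position, orientation): joint-space move of the TCP to a pose.
- r.move_l(position, rate=0.15, rot=None): straight line of the TCP; rot=None keeps the orientation; rate is the mean speed in m/s.
- r.set_joints(angles): joint-space move.
- grip(opening): finger opening in m; the grip force is fixed at half the most; returns when the fingers have stopped.
- r.hold(seconds).
- r.ik(position, orientation): joint angles nearest the present ones, or None.
- observe(): the state.
- eyes.capture(name): name is "scene" or "side" or "wrist"; returns a dict with "img" (480x640x3 uint8, red, green, blue), "K" (3x3 intrinsics, pixels), "pose" (4x4, takes a point from camera to world coordinates). Camera axes: x right, y up, looking along -z (the intrinsics and any distortion apply to the point x, -y, -z); pixel columns grow to the right and rows downward; lengths in m; the calibration is good to about 2 mm. A picture is of the moment at which its call begins. There is no depth.
A pose or a line that the arm cannot do raises r.Unreachable and nothing moves.
- r.job_done(): hands the job in; it is judged then, once.
Trained networks look in a picture, given as the dict that the camera call returned (one of the last four; its "shot" number tells which), for a name from the list of things; names that differ only in an ending like _2 or _b are one class to them, and where a whole thing is asked for, a point or a joint stands for the part that bears it (a point fixed in the world has none). Each returns a list of dicts, best first, with "score" (0 to 1); they miss things now and then, are a little off and sometimes report something else, mostly with a low value. They report only what shows in the picture. A call takes as long as a camera call. They do not tell look-alikes from the thing itself.
- nets.look_for(name, picture): "extent" ([centre column, centre row, width, height] in pixels, round what is visible of it).
- nets.regions_of(name, picture): "region" (480x640 bool, what is visible of it) and "extent" ([centre column, centre row, width, height] in pixels, round what is visible of it).
The state is a dict: "t": time; "qpos": joint angles; "dq": joint speeds; "tau": joint torques, N m; "position": TCP position; "tcp_rot": TCP orientation; "ft_force": force on the tool from outside, world axes, zero at the start; "ft_torque": the same for the moment, N m; "grip_width": finger opening in m; "grasp_force": force on a finger pad.
Only numpy, scipy, OpenCV 4.12 (cv2) and the standard library are available. Lean on these libraries where they do the work, as an engineer would, in place of code of your own. Each camera call takes 0.05 s, during which the arm holds its last target. There are 200 camera calls.

## Working session

There is one attempt and no reset: what is moved stays moved. The work goes in short steps, each a Python script; the robot and the scene stay as the last script left them, time stands still between calls to the robot, and variables do not carry over. Pictures are saved under pics/ and viewed, at most 10 in all, crops included, and the job is handed in when it is done.

```bash
ls; mkdir -p pics
python3 - <<'E'
from workcell import r, grip, observe, eyes, nets
import cv2
o=observe();print(o['t'],o['position'],o['tcp_rot'],r.grip_depth,o['ft_force'])
for n in ('scene','side'):
    p=eyes.capture(n);cv2.imwrite(f'pics/{n}0.png',p['img'][:,:,::-1])
    print(n,p['K'].tolist(),p['pose'].round(3).tolist(),[k for k in p])
    for t in ('punch','punch_stand','jig_base','guide'):
        print(t,[(round(d['score'],2),[round(float(v)) for v in d['extent']]) for d in nets.look_for(t,p)][:4])
print(observe()['t'])
E
```

```text
pics
0.0 [ 0.20818364 -0.58864547  0.22141486] [ 9.85603099e-01  1.69072663e-01 -4.13107750e-05 -9.82292523e-04] 0.0187 [0.36664375 0.13963171 0.11421871]
scene [[447.57900581686494, 0.0, 320.12563433749716], [0.0, 447.57900581686494, 243.24746584300897], [0.0, 0.0, 1.0]] [[-0.763, 0.467, -0.446, 0.145], [-0.646, -0.541, 0.538, 0.35], [0.01, 0.699, 0.715, 0.7], [0.0, 0.0, 0.0, 1.0]] ['img', 'K', 'pose', 'shot']
punch [(0.7, [287, 243, 19, 33]), (0.57, [311, 294, 22, 42])]
punch_stand [(0.85, [283, 272, 45, 59])]
jig_base [(0.7, [380, 240, 61, 37]), (0.69, [438, 273, 58, 54]), (0.61, [395, 331, 63, 58])]
guide [(0.9, [386, 221, 42, 40])]
side [[467.6176651863345, 0.0, 317.3103156829816], [0.0, 467.6176651863345, 243.96197916767835], [0.0, 0.0, 1.0]] [[0.999, -0.038, 0.023, 0.535], [0.035, 0.37, -0.928, -0.902], [0.027, 0.928, 0.371, 0.411], [0.0, 0.0, 0.0, 1.0]] ['img', 'K', 'pose', 'shot']
punch [(0.97, [343, 228, 16, 31]), (0.8, [293, 241, 11, 53])]
punch_stand [(0.6, [345, 262, 45, 50])]
jig_base [(0.95, [224, 274, 74, 39]), (0.82, [198, 327, 91, 48]), (0.73, [299, 340, 84, 48])]
guide [(0.66, [301, 322, 43, 59]), (0.66, [345, 263, 45, 51])]
0.5
```

View pics/scene0.png

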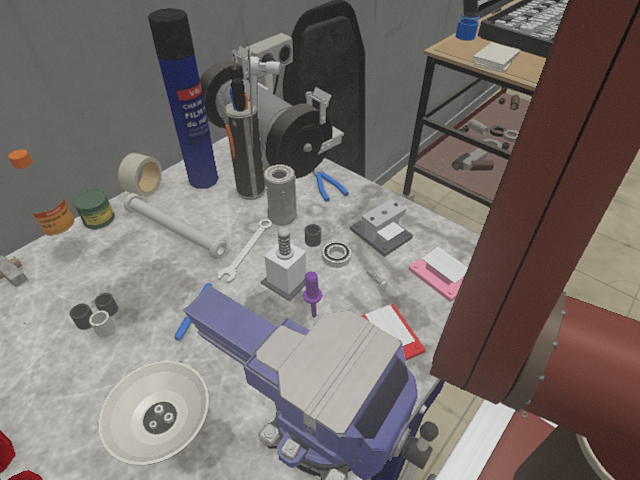

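View pics/side0.png

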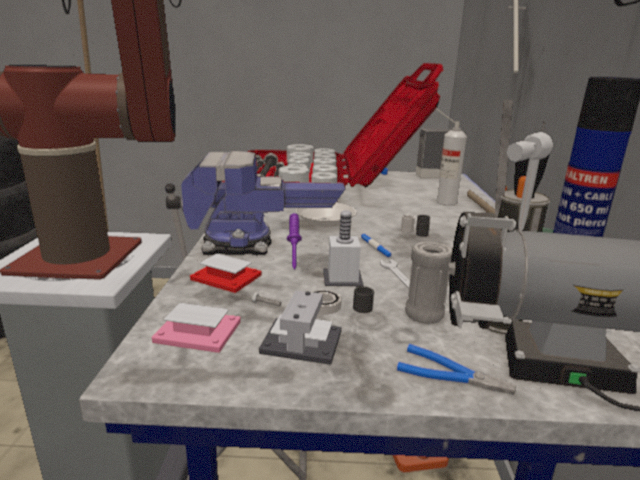

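Grey punch candidates (scene picture): grey ringed one in the stand at (285,243), which is the target; purple one at (312,292), a look-alike. Jig candidates: dark grey with bridge at (382,228), the target; pink at (438,273) and red at (395,331), look-alikes. In the side picture, the target punch is at (345,228) and the jig at (302,330).

```bash
cat > h.py <<'E'
from workcell import r, grip, observe, eyes, nets
import numpy as np, cv2
from scipy.spatial.transform import Rotation as R
def ray(p,uv):
    k=np.linalg.inv(p['K'])@[uv[0],uv[1],1]
    return p['pose'][:3,3],p['pose'][:3,:3]@(k*[1,-1,-1])
def onz(p,uv,z):
    o,d=ray(p,uv);return o+d*(z-o[2])/d[2]
def proj(p,X):
    c=p['pose'][:3,:3].T@(np.array(X)-p['pose'][:3,3]);c=c*[1,-1,-1];q=p['K']@c;return q[:2]/q[2]
def tri(A):
    M=0;b=0
    for o,d in A:
        d=d/np.linalg.norm(d);P=np.eye(3)-np.outer(d,d);M=M+P;b=b+P@o
    return np.linalg.solve(M,b)
def down(a): # tool down, tool y axis at angle a from world x... 
    c,s=np.cos(a),np.sin(a);y=np.array([c,s,0]);z=np.array([0,0,-1.]);x=np.cross(y,z)
    return R.from_matrix(np.c_[x,y,z]).as_quat()
def save(p,name): cv2.imwrite(f'pics/{name}.png',p['img'][:,:,::-1])
E
python3 - <<'E'
from h import *
s=eyes.capture('scene');d=eyes.capture('side');w=eyes.capture('wrist');save(w,'w0')
print('stand top',onz(s,(285,254),.08),onz(d,(345,241),.08),tri([ray(s,(285,254)),ray(d,(345,241))]))
print('guide top',onz(s,(384,214),.066),onz(d,(303,306),.066),tri([ray(s,(384,214)),ray(d,(303,306))]))
print('purple',onz(d,(293,268),0), 'vise jaw tip',tri([ray(s,(200,295)),ray(d,(340,192))]),'can base',onz(s,(282,220),0),'bearing',onz(s,(336,254),.01),'bush',onz(s,(313,235),.03),'bolt',onz(s,(376,277),0),'spanner',onz(s,(225,275),0),onz(s,(265,226),0),'marker',onz(s,(182,335),0),onz(s,(208,288),0))
o=observe();T=R.from_quat(o['tcp_rot']).as_matrix()
print('cam in tool',(T.T@(w['pose'][:3,3]-o['position'])).round(3),(T.T@w['pose'][:3,:3]).round(2).tolist(),w['K'][0,0])
E
```

```text
stand top [ 0.5640445  -0.05192709  0.08      ] [ 0.56743317 -0.0533401   0.08      ] [ 0.56629862 -0.05276171  0.07904112]
guide top [ 0.49430271 -0.28229627  0.066     ] [ 0.50097798 -0.29046392  0.066     ] [ 0.4986415  -0.28593442  0.06252129]
purple [ 0.46345038 -0.01481253  0.        ] vise jaw tip [0.56288666 0.13455001 0.1302888 ] can base [ 0.69689426 -0.17706844  0.        ] bearing [ 0.53000327 -0.16738072  0.01      ] bush [ 0.5907271  -0.16352107  0.03      ] bolt [ 0.43348638 -0.17818451  0.        ] spanner [0.67051994 0.01869127 0.        ] [ 0.71218684 -0.13733195  0.        ] marker [0.62148115 0.16450817 0.        ] [0.67043852 0.06318348 0.        ]
cam in tool [ 0.081 -0.    -0.163] [[0.0, 0.96, 0.29], [1.0, -0.0, -0.0], [-0.0, 0.29, -0.96]] 333.223816686525
```

Run:
```python
from h import *
q=down(-np.pi/2)
for n,P in (('jig',[.497,-.286,.24]),('stand',[.566,-.053,.254])):
    r.move_pose(P,q);r.hold(.3)
    w=eyes.capture('wrist');save(w,n+'1');o=observe();print(n,o['t'],o['position'],o['ft_force'])
    np.savez(n+'1',K=w['K'],pose=w['pose'],img=w['img'],pos=o['position'])
    for t in ('punch','punch_stand','guide'):
        print(t,[(round(d['score'],2),[round(float(v),1) for v in d['extent']]) for d in nets.look_for(t,w)][:3])
a=cv2.imread('pics/jig1.png');b=cv2.imread('pics/stand1.png')
cv2.imwrite('pics/both.png',np.hstack([a[:,120:520],b[:,120:520]]))
```

```text
jig 2.55 [ 0.49675593 -0.28646504  0.23992544] [-0.42819015 -0.78514171  0.61763243]
punch [(0.92, [40.0, 241.6, 79.9, 30.1]), (0.64, [43.4, 152.7, 81.7, 36.5]), (0.22, [217.6, 178.9, 59.1, 57.3])]
punch_stand [(0.81, [92.6, 148.2, 122.5, 70.3]), (0.25, [43.2, 152.1, 81.0, 36.6])]
guide [(0.97, [317.5, 213.1, 93.2, 58.1])]
stand 4.0083 [ 0.56589204 -0.05393883  0.25391091] [-0.11809225 -0.47868997 -0.10524411]
punch [(0.81, [227.9, 290.1, 101.1, 22.5]), (0.72, [317.5, 226.1, 33.7, 42.2])]
punch_stand [(0.6, [317.2, 210.1, 62.0, 75.0])]
guide [(0.79, [516.9, 269.1, 104.5, 55.1])]
```

View pics/both.png

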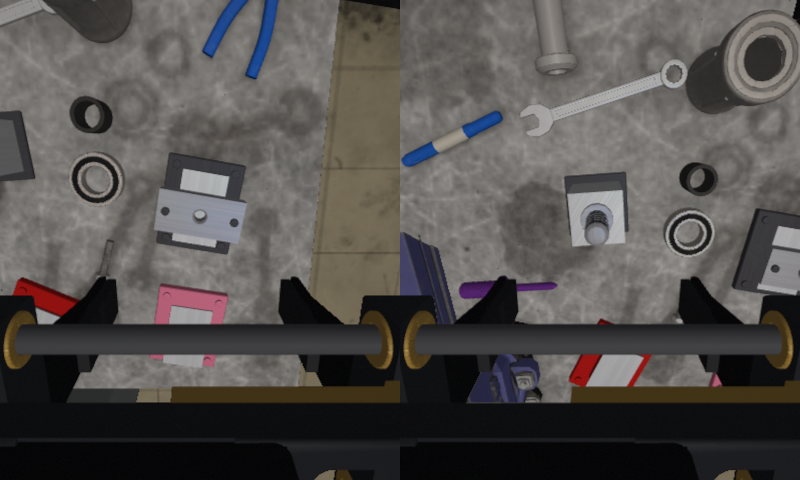

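The left half shows the dark jig with the guide hole at about (320,216) in full-image pixels. The right half shows the grey punch in its stand at about (317,225), while the purple one lies on the bench. The next step is a close crop of both.

Run:
```python
from h import *
a=np.load('jig1.npz')['img'][176:256,280:360];b=np.load('stand1.npz')['img'][165:265,270:370]
im=np.hstack([cv2.resize(a,(400,400),interpolation=2),cv2.resize(b,(400,400),interpolation=2)])
cv2.imwrite('pics/crop.png',im[:,:,::-1])
j=np.load('jig1.npz');s=np.load('stand1.npz')
print(proj(j,[.4967,-.2865,.066]),onz(j,(320,216),.066),onz(s,(317,225),.142))
```

```text
[317.99583725 218.99521796] [ 0.49988152 -0.28857505  0.066     ] [ 0.57558827 -0.05320046  0.142     ]
```

View pics/crop.png

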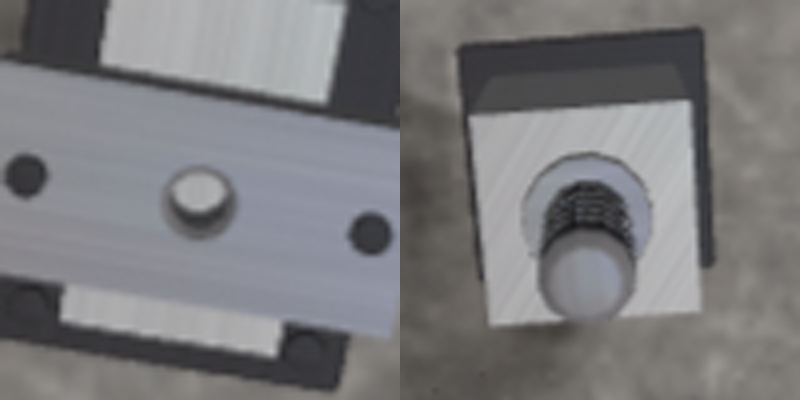

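```bash
cat > g.py <<'E'
from h import *
j=np.load('jig1.npz');s=np.load('stand1.npz')
G=onz(j,(319.5,216.0),.066);S=onz(s,(316.8,218.5),.08)
E
python3 - <<'E'
from g import *
print('G',G,'S',S,'collar top back edge pred',proj(s,S+[.017,0,.006]),'obs',(316.5,165+153/4))
print('sides',proj(s,S+[0,.017,.006]),proj(s,S-[0,.017,-.006]),'obs',270+122/4,270+253/4)
grip(.06)
r.move_l([S[0],S[1],.15]);r.move_l([S[0],S[1],.0875],rate=.06);r.hold(.2)
f0=observe()['ft_force'];w=grip(.015);r.hold(.2);o=observe()
print('pos',o['position'],'w',o['grip_width'],o['grasp_force'],f0,o['ft_force'],w)
if o['grip_width']>.017:
    r.move_l([S[0],S[1],.192],rate=.06);r.hold(.2);o=observe()
    print(o['t'],o['position'],o['ft_force'],o['ft_torque'],o['grip_width'])
    d=eyes.capture('side');c=eyes.capture('scene');X=proj(d,[S[0],S[1],.16]).astype(int);Y=proj(c,[S[0],S[1],.16]).astype(int)
    f=lambda p,X:cv2.resize(p['img'][X[1]-50:X[1]+50,X[0]-50:X[0]+50],(400,400),interpolation=2)
    cv2.imwrite('pics/lift.png',np.hstack([f(d,X),f(c,Y)])[:,:,::-1]);print(X,Y)
E
```

```text
G [ 0.49988175 -0.28805759  0.066     ] S [ 0.56641125 -0.05283685  0.08      ] collar top back edge pred [316.74757635 203.40948092] obs (316.5, 203.25)
sides [300.11608254 219.89341991] [333.45107291 219.85359913] obs 300.5 333.25
pos [ 0.56639688 -0.05279921  0.08748076] w 0.0211065505794856 29.99993343873939 [0.38523016 0.37843456 0.01090062] [ 0.31851254  0.85883728 -0.0090222 ] False
10.2 [ 0.56631334 -0.05283041  0.19180508] [-0.32732587 -0.59046589 -1.92740762] [ 0.0059896  -0.03685784 -0.01411492] 0.02130027052559021
[346 201] [282 222]
```

View pics/lift.png

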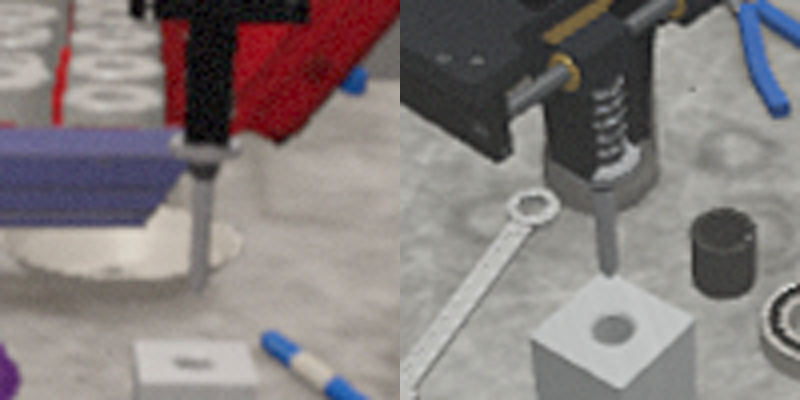

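Run:
```python
from g import *
d=eyes.capture('side');c=eyes.capture('scene')
for z in (.1145,.165,.1845): print(z,proj(d,[S[0],S[1],z]),proj(c,[S[0],S[1],z]))
print(proj(d,S),proj(c,S))
print('tip tri',tri([ray(d,(344.9,224)),ray(c,(284.1,240.4))]), 'nose tri',tri([ray(d,(346.8,190.5)),ray(c,(282.4,216.5))]))
# subpixel axis: edges of spindle along rows in side image
for nm,p,(u0,r0,r1) in (('side',d,(346,196,222)),('scene',c,(283,222,238))):
    g=cv2.GaussianBlur(cv2.cvtColor(p['img'],cv2.COLOR_RGB2GRAY),(0,0),.7).astype(float)
    gx=np.gradient(g,axis=1);out=[]
    for v in range(r0,r1,3):
        w=gx[v,u0-7:u0+8];a,b=w.argmin(),w.argmax();out.append((v,u0-7+(a+b)/2,abs(b-a)))
    print(nm,out)
```

```text
0.1145 [345.34689158 224.15481348] [283.53062803 240.32100626]
0.165 [346.6768276  198.78601725] [282.12716279 220.11313392]
0.1845 [347.20566421 188.69835295] [281.55016191 211.80515467]
[344.46978552 240.8857875 ] [284.42072796 253.13715966]
tip tri [ 0.56541247 -0.05317768  0.11482235] nose tri [ 0.56416724 -0.04997718  0.17895513]
side [(196, np.float64(342.0), np.int64(4)), (199, np.float64(346.5), np.int64(5)), (202, np.float64(346.5), np.int64(5)), (205, np.float64(346.0), np.int64(6)), (208, np.float64(345.5), np.int64(5)), (211, np.float64(345.5), np.int64(5)), (214, np.float64(345.5), np.int64(5)), (217, np.float64(345.5), np.int64(5)), (220, np.float64(343.5), np.int64(9))]
scene [(222, np.float64(287.5), np.int64(5)), (225, np.float64(281.5), np.int64(9)), (228, np.float64(282.5), np.int64(5)), (231, np.float64(283.0), np.int64(6)), (234, np.float64(283.5), np.int64(5)), (237, np.float64(283.5), np.int64(5))]
```

```bash
cat > f.py <<'E'
from g import *
def F(n=5):
    a=[]
    for _ in range(n): r.hold(.02);a.append(observe()['ft_force'])
    return np.mean(a,0)
E
python3 - <<'E'
from f import *
r.move_l([G[0],G[1],.192],rate=.15);r.move_l([G[0],G[1],.149],rate=.08);r.hold(.3)
f0=F(10);np.save('f0',f0);print('f0',f0,observe()['t'],observe()['position'])
x,y,z=G[0],G[1],.149
while z>.0985:
    z-=.001;r.move_l([x,y,z],rate=.02);f=F(3)-f0
    if abs(f).max()>1: print('tip %.4f'%(z-.0775),f.round(2),round(x-G[0],4),round(y-G[1],4))
    if np.hypot(f[0],f[1])>2.5:
        s=f[:2]/np.hypot(f[0],f[1])*.0004;x+=s[0];y+=s[1];r.move_l([x,y,z],rate=.02);f=F(3)-f0
        if np.hypot(f[0],f[1])>8: print('lateral stop',f);break
    if f[2]>2.5: print('contact',f,z);break
np.save('xyz',[x,y,z]);print(observe()['t'],observe()['position'])
E
```

```text
f0 [-0.41271051  0.33543842 -2.38856083] 13.3333 [ 0.49997695 -0.28812503  0.14923216]
tip 0.0635 [ 0.81 -1.05 -0.28] 0.0 0.0
tip 0.0565 [ 1.17 -0.62 -0.42] 0.0 0.0
tip 0.0445 [ 1.22 -0.5  -0.03] 0.0 0.0
tip 0.0295 [ 0.4  -0.96  1.07] 0.0 0.0
tip 0.0285 [ 0.14 -0.07  4.67] 0.0 0.0
contact [ 0.14306613 -0.07371105  4.67344305] 0.10599999999999996
26.2333 [ 0.50015226 -0.28822454  0.10650842]
```

Run:
```python
from f import *
f0=np.load('f0.npy');x,y,z=np.load('xyz.npy')
f=F(4)-f0;n=0
while f[2]<13.2 and n<14:
    z-=min(.0006,max(.0002,(14-f[2])/4000*.7));n+=1
    r.move_l([x,y,z],rate=.005);f=F(4)-f0;print(round(z,5),f.round(2))
    if np.hypot(f[0],f[1])>8: print('lateral');break
np.save('xyz',[x,y,z]);t=observe()['t']
for _ in range(6): 
    r.hold(.12);print(F(4).round(2)-f0.round(2))
print(t,observe()['t'],observe()['position'],observe()['grip_width'])
```

```text
0.1054 [ 0.22 -0.13  6.86]
0.1048 [-0.05  0.05  8.25]
0.1042 [-0.08  0.62  9.35]
0.1036 [-0.67  0.74 10.62]
0.10301 [-0.84  0.86 11.77]
0.10262 [-1.1   0.93 12.38]
0.10233 [-1.5   1.01 13.09]
0.10213 [-1.58  1.24 13.75]
[-1.39  1.02 13.86]
[-1.86  1.27 13.34]
[-1.42  1.13 13.73]
[-1.25  1.2  13.55]
[-1.55  1.18 13.9 ]
[-1.36  1.1  13.36]
28.9167 30.0167 [ 0.50052551 -0.2884665   0.10364282] 0.021489088381390214
```

Run:
```python
from f import *
x,y,z=np.load('xyz.npy');f0=np.load('f0.npy')
r.move_l([x,y,z+.006],rate=.008);print(F(3)-f0)
r.move_l([G[0],G[1],.192],rate=.05);r.hold(.3)
r.move_l([S[0],S[1],.192],rate=.12);r.hold(.2);b=F(6);print('b',b,observe()['t'],observe()['ft_torque'])
ok=True
for z in [.165,.15,.13,.11]+list(np.arange(.104,.0879,-.002)):
    r.move_l([S[0],S[1],z],rate=.05);f=F(3)-b
    print(round(z,4),f.round(2))
    if abs(f).max()>4: ok=False;print('STOP');break
if ok:
    for z in np.arange(.0877,.0855,-.0004):
        r.move_l([S[0],S[1],z],rate=.02);f=F(3)-b
        if f[2]>2: break
    print(z,f)
    d=eyes.capture('side');save(d,'pre')
print(observe()['t'],observe()['position'])
```

```text
[ 0.25720625 -0.67464572  0.11125728]
b [ 0.19869681 -0.07719559 -2.20750329] 35.575 [ 0.00781717 -0.01337211  0.00950089]
0.165 [-0.03  0.12  0.26]
0.15 [-0.42  0.11  0.4 ]
0.13 [-0.57 -0.18 -0.45]
0.11 [-0.06 -0.22  0.04]
0.104 [-0.14  0.08 -0.13]
0.102 [-0.18 -0.17 -0.07]
0.1 [ 0.19 -0.44  0.75]
0.098 [ 0.04 -0.39 -0.4 ]
0.096 [-0.14 -0.11  0.19]
0.094 [-0.2  -0.16 -0.14]
0.092 [-0.38 -0.11 -0.17]
0.09 [0.13 0.47 0.5 ]
0.088 [-0.16  0.35 -0.06]
0.0869 [-2.57415197  0.41860912  7.36096027]
41.6833 [ 0.56657837 -0.05288578  0.08744738]
```

Seated on the block. Next I release, retract and check.

Run:
```python
from f import *
grip(.06);r.hold(.2);p=observe()['position']
r.move_l([p[0],p[1],.254],rate=.12);r.hold(.3)
w=eyes.capture('wrist');d=eyes.capture('side')
X=proj(d,[S[0],S[1],.11]).astype(int)
f=lambda p,X:cv2.resize(p['img'][X[1]-50:X[1]+50,X[0]-50:X[0]+50],(400,400),interpolation=2)
cv2.imwrite('pics/end.png',np.hstack([f(w,(320,215)),f(d,X)])[:,:,::-1])
o=observe();print(o['t'],o['position'],o['grip_width'],o['ft_force'])
```

```text
44.7417 [ 0.56636892 -0.05281656  0.25385809] 0.06000287732219209 [-0.00265833 -0.00151269  0.30008598]
```

View pics/end.png

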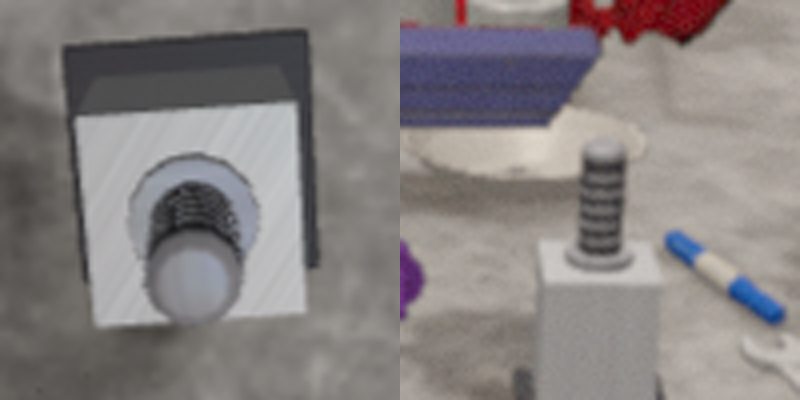

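The punch hangs upright with its collar flat on the block, at crop pixels (193,210) on the left and (600,255) on the right. The gripper is clear of it.

```bash
python3 -c "
from workcell import r
print(r.job_done())"
```

```text
the job is handed in; nothing more can be done
None
```

I pressed the punch on the blank through the guide hole at about 13.6 N for just over 1 s, lifted it straight out, and hung it back in its stand with the collar on the block; I handed the job in at about 45 s, and no verdict was shown.

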